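# Tighten the recessed nut of a panel press

### The job

The clamp nut of the panel press is still loose at the bottom of its deep bore. Take the T-handle socket wrench from its stand, seat the socket fully over the nut without leaning hard on it, turn the nut clockwise until it comes up tight against its stop but do not wrench it any further, then put the wrench back upright in its stand. Leave the glue bottle, the tape roll and the mug where they are.

Things in the scene. Friction and masses are not known exactly. Their poses are not given: they have to be found in the camera images.
- press: Panel press, fixed: steel base plate 170 x 150 x 8 mm, a stack of thin plywood panels (top at 26 mm) and on it a brown hardwood block 100 x 100 mm, from 26 to 116 mm high, with one vertical bore of 36 mm diameter through its centre. Origin: centre of the underside, on the bore's axis; z up.
- bore_mouth (a point): Centre of the bore's mouth in the block's top face, 116 mm above the table (mouth chamfered 3 mm). The bore is round and vertical.
- nut_seat (a point): Point on the bore's axis 76 mm below the mouth (40 mm above the table): the top of the steel washer that carries the nut. The square nut, 16 mm across flats and 14 mm high, stands on it, so its top is 62 mm below the mouth. The way its flats point is not known from this frame and differs every time.
- nut (a joint): How far the nut is screwed down, rad: grows clockwise seen from above, starts loose between 0 and 0.35, comes tight against a stop at 1.2. Until then it drags with 0.12 N m. (It does not tell which way the flats point.)
- stud (a joint): Twist of the springy stud under the nut, rad: 0 at rest, grows clockwise, 3 N m per rad. Once the nut is on its stop, all further turning twists the stud; over 0.3 rad (0.9 N m), it is damaged.
- washer (a joint): How far the nut and its washer are pressed down on their spring washers, m: 0 at rest, 2500 N/m; at most 0.010, and from 0.009 (about 22 N) it is overloaded.
- wrench: Loose T-handle socket wrench, 0.35 kg, 170 mm long, upright in the stand. Origin: centre of the socket's mouth (lower end); z up the shaft, x along the handle. Octagonal steel socket 33 mm over corners, 40 mm long; its square opening, 18.5 mm across, 20 mm deep, has flats facing the wrench's x and y. Round shaft, 12 mm thick. Black handle bar 84 mm (x) by 16 mm (y) by 20 mm high.
- wrench_grip (a point): Centre of the wrench's handle bar, on the shaft's axis 160 mm above the socket's mouth.
- stand: Plywood stand, fixed: block 85 x 85 x 45 mm with one round hole of 40 mm diameter, 40 mm deep, in its centre. Origin: centre of the underside.
- stand_floor (a point): Centre of the floor of the stand's hole, 5 mm above the table; the wrench's socket stands on it.
- glue: White glue bottle, 54 mm diameter, 130 mm high, loose bystander. Origin: centre of the underside.
- tape: Roll of brown tape lying flat, 96 mm outer diameter, 25 mm high, loose bystander. Origin: centre of the underside.
- mug: White mug, 76 mm diameter, 90 mm high, loose bystander. Origin: centre of the underside.

How it is judged (in metres and radians):
On the way, in this order (a step that is already met when the one before it is completed fails the run):
1. the socket is fully home over the nut (z of wrench in the frame of nut_seat below 0.003 m and horizontal distance between wrench and nut_seat below 0.005 m), for 0.2 s.
2. the nut is turned tight against its stop with the socket on it (value of joint nut above 1.15 rad and z of wrench in the frame of nut_seat below 0.009 m), for 0.1 s.
At the end, for the whole second after the job is handed in: The nut is on its stop (nut joint above 1.12 rad) and the wrench stands at rest in the stand: socket within 10 mm of the hole's centre and 6 mm of its floor, less than 0.12 rad from upright, released (value of joint nut above 1.12 rad and horizontal distance between wrench and stand_floor below 0.01 m and z of wrench in the frame of stand_floor below 0.006 m and angle between wrench's own z axis and vertical below 0.12 rad and linear speed of wrench below 0.03 m/s); the robot touches nothing.
It fails at once if the nut is pressed down too hard (washer pushed down more than 9 mm, about 22 N) (value of joint washer above 0.009 m).
It fails at once if the nut is overtightened (stud twisted clockwise more than 0.3 rad, 0.9 N m) (value of joint stud above 0.3 rad).
It fails at once if the glue bottle is moved by more than 30 mm (distance of glue from where it was at the start of the episode above 0.03 m).
It fails at once if the tape roll is moved by more than 30 mm (distance of tape from where it was at the start of the episode above 0.03 m).
It fails at once if the mug is moved by more than 30 mm (distance of mug from where it was at the start of the episode above 0.03 m).
It also fails if it takes over 72 s, if anything falls off the work surface, if the arm or the gripper's body presses on something with over 40 N, if the wrist force passes 120 N, or if a joint passes its speed limit or range.

### The arm

A 7-joint arm with a two-finger parallel gripper is mounted at the origin on the work surface. World frame = base frame: x ahead of the robot, y to its left, z up, the work surface at z = 0. Lengths are in mm, angles in rad, forces in N, time in s.
With the tool pointing down it reaches from about 350 to 900 mm from the base axis. Payload 8.1 kg.
Tool frame: the origin (TCP) lies at the very end of the fingers, on their centre line; the grasp point (between the pads) lies 19 mm behind it; z points along the fingers, y is the line along which they close (so a half turn about z gives the same grasp; the last joint's range is limited). The gripper opens to 92 mm and grips with 3 to 60 N. Pads are 19 mm wide; open, the fingers measure 130 mm over their backs; the gripper's body (75 mm by 190 mm) begins 47 mm behind the grasp point.
Start: joints at [-1.22, 0.434, 0.025, 1.573, -0.012, 1.134, -0.075], TCP at [274.018, 561.743, 226.742] pointing down, gripper open.
Joint ranges: [-2.62, 2.62], [-0.44, 2.09], [-1.27, 1.32], [0.08, 2.57], [-1.32, 4.46], [0.12, 2], [-2.74, 2.74]. Speed limits (rad/s): [2.22, 2.22, 3.01, 3.01, 3.14, 3.14, 3.14].

### API

Orientations are given as a unit quaternion [w, x, y, z].
In Python, from workcell import r gives the robot as it stands.
- The arm moves only by the tool jog_arm, never from a script. Its argument "commands" is a list of rows, each a list of 6 numbers: the shift along the tool's x, y, z in cm, then the turn, a rotation vector about the tool's x, y, z in degrees. A call has 1 to 10 rows; each row shifts and turns the commanded pose from where the row before left it, along the tool's axes as they then stand; what a row does not reach is not made up. A row lasts 1/10 s, in which the tool goes at most 50 mm and 8.59 degrees, less where a joint would pass 70% of its speed; a pose out of reach is approached as far as the arm can. A call is refused whole if a number of a shift passes 5 or a number of a turn 8.59, either way. A call with a gripper value outside its range is refused whole. "hand" is the gripper command: -1 is shut, 1 is fully open, values between are in proportion, set as the call begins (left out, the last holds). The fingers move at their own pace and stop on an object; "squeeze" is the grip in N (left out, the last holds). Time passes only in rows, so rows that do not move let the fingers close. It gives the time, the measured TCP pose, the force, the opening and the grip force at its end, in the units of the state.
- r.observe(): the state, without advancing time (a new reading comes with each control period).
- r.capture(name): name is "side" or "top"; returns a dict with "frame" (420x560x3 uint8, blue, green, red), "K" (3x3 intrinsics, pixels), "world_from_camera" (4x4, takes a point from camera to world coordinates). Camera axes: x right, y up, looking along -z (the intrinsics and any distortion apply to the point x, -y, -z); pixel columns grow to the right and rows downward; lengths in mm; the calibration is good to about 2 mm. A picture is of the moment at which its call begins. There is no depth.
- r.hand_in(): hands the job in; it is judged then, once.
The state is a dict: "clock": time; "joints": joint angles; "dq": joint speeds; "joint_efforts": joint torques, N m; "position": TCP position; "ee_rot": TCP orientation; "contact_force": force on the tool from outside, world axes, zero at the start; "wrist_torque": the same for the moment, N m; "opening": finger opening in mm; "grasp_force": force on a finger pad.
Only numpy, scipy, OpenCV 4.12 (cv2) and the standard library are available. Lean on these libraries where they do the work, as an engineer would, in place of code of your own. Each camera call takes 0.05 s, during which the arm holds its last target. There are 200 camera calls.

## Working session

There is one attempt and no reset: what is moved stays moved. The work goes in short steps, Python scripts to look and compute and a tool call to move; the robot and the scene stay as the last step left them, time stands still between calls to the robot, and variables do not carry over. Pictures are saved under pics/ and viewed, at most 10 in all, crops included, and the job is handed in when it is done.

Besides the shell and the picture viewer there is one more tool, called after "Call:" as name([rows], argument=value, ...), one row to a line, values as JSON. jog_arm: Moves the arm, as the interface text tells. Its arguments: {"type":"object","properties":{"commands":{"type":"array"},"hand":{"type":"number"},"squeeze":{"type":"number"}},"required":["commands"]}

```bash
mkdir -p pics
python3 - <<'E'
from workcell import r
import cv2,numpy as np
for n in("side","top"):
    c=r.capture(n); cv2.imwrite(f"pics/{n}0.png",c["frame"]); np.savez(f"{n}0.npz",**c)
    print(n,c["K"].tolist(),np.round(c["world_from_camera"],3).tolist(),[k for k in c])
print(r.observe())
E
```

```text
side [[385.89445895461546, 0.0, 279.446403514158], [0.0, 385.89445895461546, 209.43547169707793], [0.0, 0.0, 1.0]] [[0.925, 0.189, -0.329, 227.988], [-0.379, 0.465, -0.8, -892.889], [0.001, 0.865, 0.502, 689.31], [0.0, 0.0, 0.0, 1.0]] ['frame', 'K', 'world_from_camera']
top [[466.16910748606676, 0.0, 285.92247723336965], [0.0, 466.16910748606676, 211.24766572864223], [0.0, 0.0, 1.0]] [[-0.017, 0.996, -0.083, 495.038], [-1.0, -0.017, -0.002, -2.216], [-0.004, 0.083, 0.997, 1159.184], [0.0, 0.0, 0.0, 1.0]] ['frame', 'K', 'world_from_camera']
{'clock': 0.1, 'joints': array([-1.21960779,  0.43515199,  0.02495218,  1.57398721, -0.01158256,
        1.13400143, -0.07512408]), 'dq': array([ 0.00120233, -0.00017295, -0.00121668, -0.00285098, -0.00042978,
       -0.00136488,  0.00029806]), 'joint_efforts': array([ 2.51188198e-03, -6.69126534e+01,  9.87687260e-01, -3.15142035e+01,
       -6.05348940e-02,  3.75355629e-02,  3.75628292e-05]), 'position': array([273.82710817, 561.32032255, 226.03133071]), 'ee_rot': array([-9.15176707e-05,  2.24984815e-01,  9.74362017e-01, -6.95694955e-04]), 'contact_force': array([-0.3895671 ,  0.1824376 , -0.02710646]), 'wrist_torque': array([-0.0006728 ,  0.0436666 ,  0.01957599]), 'grasp_force': 0.0, 'opening': 92.29069755200102}
```

View pics/side0.png

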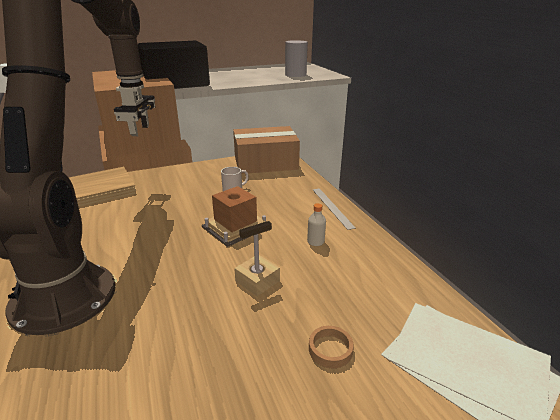

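View pics/top0.png

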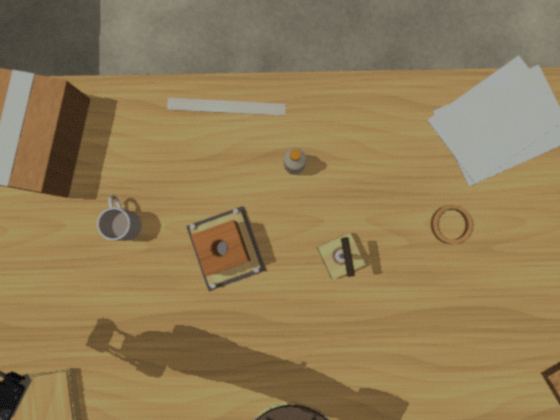

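```bash
cat > h.py <<'E'
import cv2,numpy as np
def ray(c,uv):
    K,T=c["K"],c["world_from_camera"]
    d=np.array([(uv[0]-K[0,2])/K[0,0],-(uv[1]-K[1,2])/K[1,1],-1.]); return T[:3,3],T[:3,:3]@d
def onz(c,uv,z):
    o,d=ray(c,uv); return o+d*(z-o[2])/d[2]
def proj(c,P):
    K,T=c["K"],c["world_from_camera"]; p=T[:3,:3].T@(np.array(P)-T[:3,3]); p=[p[0],-p[1],-p[2]]
    q=K@p; return q[:2]/q[2]
E
python3 - <<'E'
from h import *
t=np.load("top0.npz"); f=t["frame"]
g=f[200:300,180:270]; a=cv2.resize(g,None,fx=5.5,fy=5.5,interpolation=cv2.INTER_CUBIC)
n=cv2.resize(cv2.convertScaleAbs(f[236:260,209:233],alpha=2),(300,300),interpolation=cv2.INTER_CUBIC)
w=cv2.resize(f[225:287,310:372],(300,300),interpolation=cv2.INTER_CUBIC)
im=np.zeros((600,800,3),np.uint8); im[:a.shape[0],:a.shape[1]]=a; im[:300,500:]=n; im[300:,500:]=w
cv2.imwrite("pics/crop1.png",im)
# handle: black near wrench
m=(f.max(2)<50).astype(np.uint8); m[:, :335]=0; m[:,360:]=0; m[:230]=0;m[285:]=0
cs=max(cv2.findContours(m,0,2)[0],key=cv2.contourArea); print(cv2.minAreaRect(cs))
mr=cv2.minAreaRect(cs); b=cv2.boxPoints(mr); P=np.array([onz(t,x,175) for x in b]); print("handle",np.round(P,1).tolist(),P.mean(0))
for n_,uv,z in(("bore",(221,248),116),("stand",(343,256),45),("glue",(294,160),60),("mug",(118,224),90),("tape",(453,225),25)): print(n_,onz(t,uv,z).round(1))
E
```

```text
((348.0, 270.5), (1.0, 0.0), -90.0)
handle [[449.3, -127.7, 175.0], [449.3, -127.7, 175.0], [451.4, -127.8, 175.0], [451.4, -127.8, 175.0]] [ 450.35596326 -127.75001431  175.        ]
bore [502.2 146.6 116. ]
stand [ 478.9 -133.4   45. ]
glue [709.2 -20.8  60. ]
mug [561.4 387.   90. ]
tape [ 549.2 -405.1   25. ]
```

View pics/crop1.png

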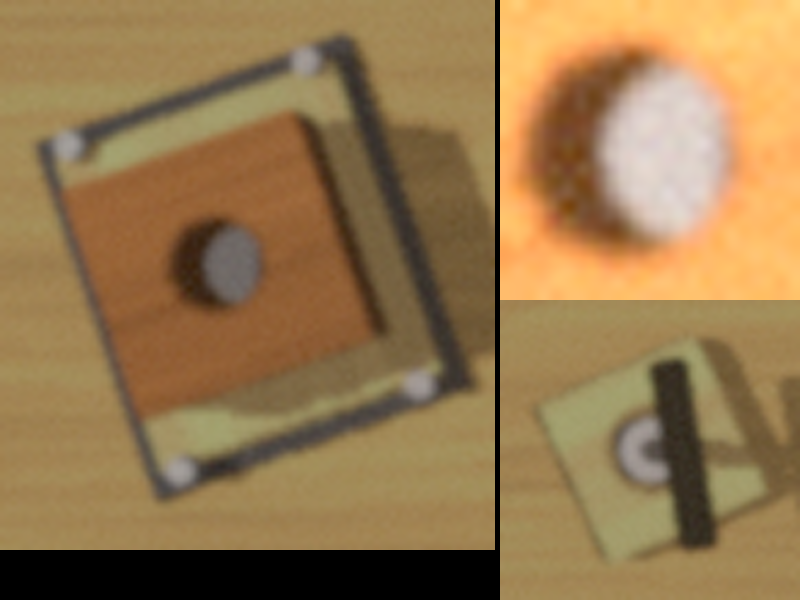

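Run:
```python
from h import *
from workcell import r
fs=[]
for i in range(20):
    c=r.capture("top"); fs.append(c["frame"].astype(np.float32))
f=np.mean(fs,0); np.savez("avg.npz",frame=f,K=c["K"],world_from_camera=c["world_from_camera"]); t=c
# nut crop
g=cv2.resize(f[234:262,207:235].mean(2),(560,560),interpolation=cv2.INTER_CUBIC)
lo,hi=np.percentile(g[200:350,300:420],[3,97]); print(lo,hi)
cv2.imwrite("pics/nut1.png",np.clip((g-lo)/(hi-lo)*255,0,255).astype(np.uint8))
u=np.clip(f,0,255).astype(np.uint8)
def biggest(m,box):
    z=np.zeros_like(m); x0,y0,x1,y1=box; z[y0:y1,x0:x1]=m[y0:y1,x0:x1]
    z=cv2.resize(z*255,None,fx=4,fy=4,interpolation=cv2.INTER_LINEAR)
    return max(cv2.findContours((z>127).astype(np.uint8),0,1)[0],key=cv2.contourArea)/4.-.375
m=(u.max(2)<75).astype(np.uint8)
k=biggest(m,(338,230,358,284)); mr=cv2.minAreaRect(k.astype(np.float32)); print(mr)
P=np.array([onz(t,x,175) for x in cv2.boxPoints(mr)]); print("handle",P.mean(0).round(1),[np.linalg.norm(P[i]-P[i-1]).round(1) for i in (1,2)])
d1=P[1]-P[0];d2=P[2]-P[1]; L=d1 if np.linalg.norm(d1)>np.linalg.norm(d2) else d2; print("yaw deg",np.degrees(np.arctan2(L[1],L[0])))
hsv=cv2.cvtColor(u,cv2.COLOR_BGR2HSV)
print("hsv block",hsv[258,205],"stand",hsv[248,330],hsv[262,335],"table",hsv[300,300])
# block top: reddish
m=((hsv[...,0]<13)&(hsv[...,1]>120)).astype(np.uint8)
k=biggest(m,(185,205,262,290)); mr=cv2.minAreaRect(k.astype(np.float32)); P=np.array([onz(t,x,116) for x in cv2.boxPoints(mr)]); print("block",mr,P.mean(0).round(1),[np.linalg.norm(P[i]-P[i-1]).round(1) for i in (1,2)])
# bore: not reddish/dark within block
z=((hsv[...,0]>=13)|(hsv[...,1]<120)|(hsv[...,2]<95)).astype(np.uint8)
k=biggest(z,(208,234,236,262)); e=cv2.fitEllipse(k.astype(np.float32)); print("bore",e,onz(t,e[0],116).round(1))
g=f.mean(2)
z=((hsv[...,1]<90)&(hsv[...,2]>60)).astype(np.uint8); k=biggest(z,(208,234,236,262)); print("washer",cv2.fitEllipse(k.astype(np.float32)))
m=((hsv[...,0]>23)&(hsv[...,1]>60)).astype(np.uint8); k=biggest(m,(310,225,372,287)); mr=cv2.minAreaRect(cv2.convexHull(k.astype(np.float32))); P=np.array([onz(t,x,45) for x in cv2.boxPoints(mr)]); print("stand",mr,P.mean(0).round(1),[np.linalg.norm(P[i]-P[i-1]).round(1) for i in (1,2)])
```

```text
84.70969329833984 106.66219161987304
((347.1244201660156, 256.5804748535156), (38.85019302368164, 8.608154296875), 77.90524291992188)
handle [ 479.5 -126.7  175. ] [np.float64(18.2), np.float64(81.1)]
yaw deg -169.45592546994263
hsv block [ 13 164 137] stand [ 28  83 162] [ 20 108 139] table [ 19 124 158]
block ((203.50001525878906, 271.5), (3.913118600845337, 1.229837417602539), 63.43495178222656) [450.8 185.8 116. ] [np.float64(2.7), np.float64(8.7)]
bore ((221.5, 247.5), (32.73897933959961, 32.73897933959961), 0.0) [503.3 145.5 116. ]
washer ((221.57144165039062, 247.6404571533203), (10.230354309082031, 13.364304542541504), 2.371551275253296)
stand ((335.8793640136719, 244.55172729492188), (11.686275482177734, 36.63450241088867), 66.80140686035156) [ 506.3 -117.2   45. ] [np.float64(87.6), np.float64(27.7)]
```

View pics/nut1.png

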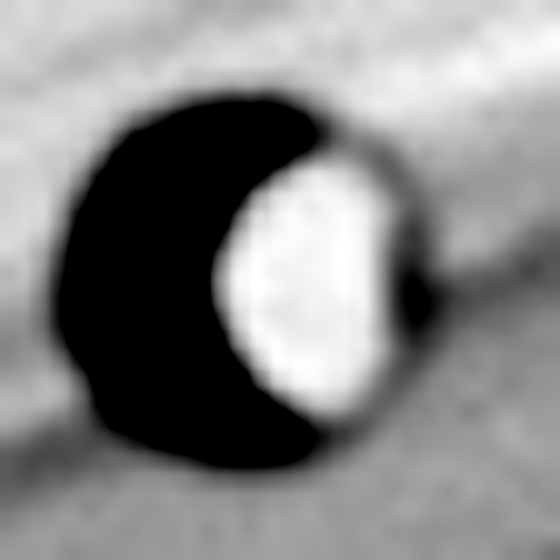

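Run:
```python
from h import *
from workcell import r
a=np.load("avg.npz"); f=a["frame"]; t=a
np.set_printoptions(linewidth=200)
print(f[238:258,214:230].mean(2).round(0).astype(int))
g=f[234:262,207:235].mean(2); g=cv2.resize(g,(560,560),interpolation=cv2.INTER_CUBIC)
cv2.imwrite("pics/nut2.png",np.clip((g-97)/(112-97)*255,0,255).astype(np.uint8))
b=onz(t,(218.6,247.5),116); print("bore",b, "nut top px",proj(t,[b[0],b[1],54]),"seat",proj(t,[b[0],b[1],40]))
for uv in((317,306),(341,297.5),(331.5,338.5)): pass
# crop1 stand corners (crop 310,225, scale 62/300)
S=[(540,405),(695,338),(765,495),(610,562)]
P=np.array([onz(t,(310+(x-500)*62/300-.5,225+(y-300)*62/300-.5),45) for x,y in S]); print("stand",P.mean(0),[np.linalg.norm(P[i]-P[i-1]) for i in range(4)])
h=onz(t,(310+(645-500)*62/300-.5,225+(450-300)*62/300-.5),45);print("hole~",h)
# block corners from crop1 left, scale 5.5
S=[(68,187),(298,112),(383,330),(143,418)]
P=np.array([onz(t,(180+x/5.5-.5,200+y/5.5-.5),116) for x,y in S]); print("block",P.mean(0),[np.linalg.norm(P[i]-P[i-1]) for i in range(4)])
```

```text
[[102 100  98  97  95  95  94  97 100 102 104 104 105 105 105 105]
 [ 96  91  84  80  77  76  78  84  92  97 102 104 105 104 104 103]
 [ 83  75  69  62  56  54  60  70  82  90  97  99 101 102 102 102]
 [ 65  59  52  45  41  48  62  76  86  93  95  94  95  99  99 100]
 [ 51  43  41  41  50  64  82  94 101 102 100  96  93  96  98  99]
 [ 42  38  38  45  64  86  98 103 105 105 104 101  95  94  96  97]
 [ 39  38  40  55  78  98 103 106 105 106 106 104  98  93  94  98]
 [ 39  39  45  66  90 102 105 106 106 106 106 104  96  90  93  98]
 [ 38  38  51  78  97 105 106 106 106 106 107 103  94  89  92  98]
 [ 38  39  54  84 102 106 106 106 106 106 106 104  93  86  90  95]
 [ 39  40  54  85 102 106 106 105 106 106 106 104  92  84  86  90]
 [ 39  40  52  80  99 105 105 105 106 105 105 104  93  84  85  90]
 [ 38  39  47  70  94 105 106 105 105 105 105 103  94  86  88  92]
 [ 39  39  44  62  85 100 106 106 106 106 105 103  96  90  91  94]
 [ 41  38  39  47  68  90 103 106 106 106 105 100  94  91  94  97]
 [ 47  42  38  40  52  76  93 101 104 104 102  97  93  94  96  97]
 [ 58  52  44  40  43  58  73  87  96  99  96  93  94  96  96  97]
 [ 76  67  61  55  51  54  61  73  83  89  90  93  96  97  97  98]
 [ 87  83  79  75  71  72  72  77  85  90  93  97  98  97  98  98]
 [ 95  94  92  89  88  87  88  90  93  96  97  98  98  98  99  99]]
bore [503.41836351 151.98846675 116.        ] nut top px [222.47446341 247.64619205] seat [223.28998948 247.67696365]
stand [ 480.27355424 -128.71088905   45.        ] [np.float64(83.78453427094017), np.float64(83.45668909604122), np.float64(83.96458703834644), np.float64(82.9693347604157)]
hole~ [ 480.20407417 -125.0316759    45.        ]
block [504.46153207 148.76038522 116.        ] [np.float64(98.55972868145076), np.float64(98.23653497238972), np.float64(95.21768391957522), np.float64(103.00074688720437)]
```

View pics/nut2.png

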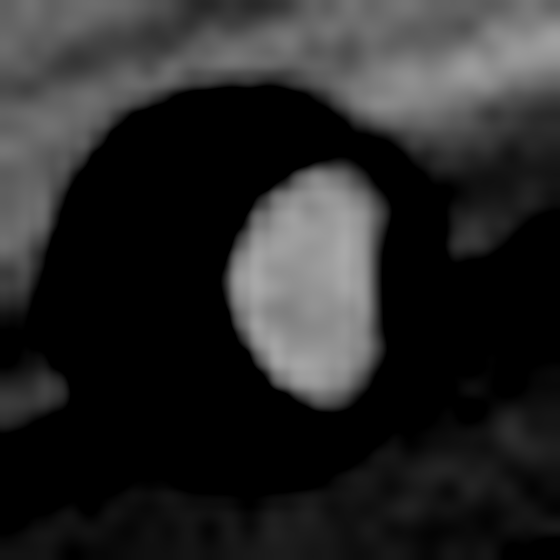

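Nut flats are not resolved, so their angle will be found by feel. The wrench is at about (480,-127), yaw 10°, and the bore at about (504,150). Moving to the wrench.

Call:
jog_arm([
  [-3.2,-3.5,0,0,0,0],
  [-3.2,-3.5,0,0,0,0],
  [-3.2,-3.5,0,0,0,0],
  [-3.2,-3.5,0,0,0,0],
  [-3.2,-3.5,0,0,0,0],
  [-3.2,-3.5,0,0,0,0],
  [-3.2,-3.5,0,0,0,0],
  [-3.2,-3.5,0,0,0,0],
  [-3.2,-3.5,0,0,0,0],
  [-3.2,-3.5,0,0,0,0],
], hand=0.2)

```text
clock: 2.1
position: [408.5, 105.0, 227.1]
ee_rot: [0.0, 0.225, 0.974, 0.0]
contact_force: [1.5, 0.5, -0.3]
opening: 55.0
grasp_force: 0.0
```

```bash
cat > go.py <<'E'
# usage: go.py x y z yaw(tool x, deg): prints needed tool-frame shift (mm) and turn about tool z (deg)
import sys,numpy as np
from scipy.spatial.transform import Rotation as R
from workcell import r
o=r.observe(); q=o["ee_rot"]; M=R.from_quat([q[1],q[2],q[3],q[0]]); m=M.as_matrix()
yaw=np.degrees(np.arctan2(m[1,0],m[0,0]))
print("t",round(o["clock"],2),"p",o["position"].round(1),"yaw",yaw.round(1),"tilt xy",(m[:2,2]).round(4),"q7",o["joints"][6].round(2),"F",o["contact_force"].round(2),"M",o["wrist_torque"].round(3),"open",round(o["opening"],1),"grip",round(o["grasp_force"],1))
if len(sys.argv)>3:
    x,y,z,w=map(float,sys.argv[1:])
    T=R.from_euler("z",w,degrees=True)*R.from_matrix(np.diag([1,-1,-1]))
    print("shift mm",(m.T@(np.array([x,y,z])-o["position"])).round(1),"turn",np.degrees((M.inv()*T).as_rotvec()).round(1))
E
python3 go.py 479.5 -127 226 190
```

```text
t 2.1 p [408.5 105.  227.1] yaw 154.0 tilt xy [0.0009 0.0007] q7 0.78 F [ 1.52  0.5  -0.33] M [-0.011 -0.102  0.058] open 55.0 grip 0.0
shift mm [-165.6 -177.4    1. ] turn [  0.   0. -36.]
```

Call:
jog_arm([
  [-3.3,-3.55,0,0,0,0],
  [-3.3,-3.55,0,0,0,0],
  [-3.3,-3.55,0,0,0,0],
  [-3.3,-3.55,0,0,0,0],
  [-3.3,-3.55,0,0,0,0],
  [0,0,0,0,0,-7.2],
  [0,0,0,0,0,-7.2],
  [0,0,0,0,0,-7.2],
  [0,0,0,0,0,-7.2],
  [0,0,0,0,0,-7.2],
])

```text
clock: 3.1
position: [478.7, -125.0, 226.8]
ee_rot: [0.0, -0.09, 0.996, 0.0]
contact_force: [0.5, 0.6, 0.2]
opening: 55.1
grasp_force: 0.0
```

```bash
python3 go.py 479.5 -127 146 190
python3 - <<'E'
from h import *
from workcell import r
s=r.capture("side"); t=r.capture("top")
a=proj(s,[479.5,-127,160]).astype(int); b=proj(t,[479.5,-127,180]).astype(int); print(a,b)
A=cv2.resize(s["frame"][a[1]-60:a[1]+60,a[0]-50:a[0]+50],(400,480),interpolation=2)
B=cv2.resize(t["frame"][b[1]-60:b[1]+60,b[0]-50:b[0]+50],(400,480),interpolation=2)
cv2.imwrite("pics/ap.png",np.hstack([A,B]))
E
```

```text
t 3.1 p [ 478.7 -125.   226.8] yaw -169.7 tilt xy [0.0003 0.    ] q7 2.0 F [0.5  0.55 0.2 ] M [ 0.045 -0.064  0.029] open 55.1 grip 0.0
shift mm [-0.4 -2.1 80.8] turn [-0.   0.   0.3]
[255 231] [347 256]
```

View pics/ap.png

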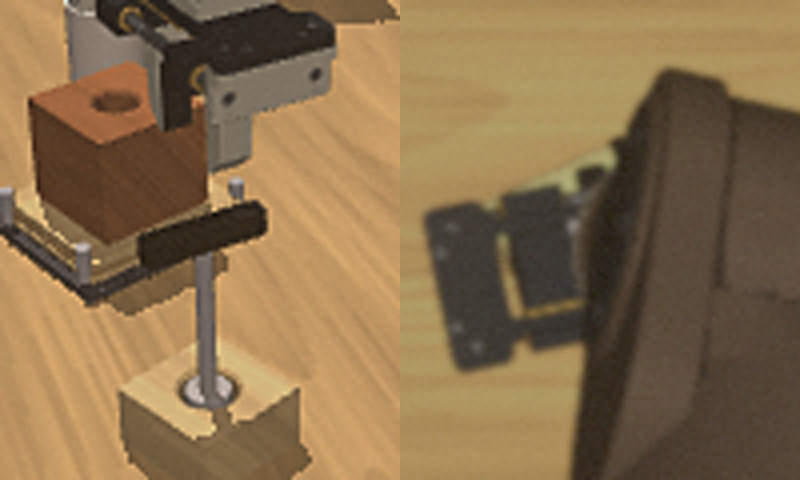

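The view shows the open gripper above the handle, with the handle centred around (205,230) in the crop and the fingers square to it. Descend and grip.

Call:
jog_arm([
  [0,-0.2,2,0,0,0],
  [0,0,2,0,0,0],
  [0,0,2,0,0,0],
  [0,0,1,0,0,0],
  [0,0,1,0,0,0],
  [0,0,0,0,0,0],
])

```text
clock: 3.8
position: [478.6, -126.8, 146.0]
ee_rot: [-0.001, -0.087, 0.996, 0.0]
contact_force: [0.0, 0.5, 0.1]
opening: 55.1
grasp_force: 0.0
```

Call:
jog_arm([
  [0,0,0,0,0,0],
  [0,0,0,0,0,0],
  [0,0,0,0,0,0],
  [0,0,0,0,0,0],
  [0,0,0,0,0,0],
  [0,0,0,0,0,0],
  [0,0,0,0,0,0],
  [0,0,0,0,0,0],
], hand=-1, squeeze=40)

```text
clock: 4.6
position: [479.1, -127.0, 146.9]
ee_rot: [0.0, -0.087, 0.996, 0.0]
contact_force: [-0.3, -0.6, 4.5]
opening: 15.5
grasp_force: 39.9
```

```bash
python3 go.py
```

```text
t 4.6 p [ 479.1 -127.   146.9] yaw -170.0 tilt xy [0.0003 0.0001] q7 2.05 F [-0.34 -0.59  4.49] M [0.104 0.202 0.01 ] open 15.5 grip 39.9
```

Call:
jog_arm([
  [0,0,-1,0,0,0],
  [0,0,-2,0,0,0],
  [0,0,-2.5,0,0,0],
  [0,0,-2.5,0,0,0],
  [0,0,-2.5,0,0,0],
  [0,0,-2.5,0,0,0],
  [-1,3.8,0,0,0,0],
  [-1,3.8,0,0,0,0],
  [-1,3.8,0,0,0,0],
  [-1,3.8,0,0,0,0],
])

```text
clock: 5.6
position: [491.5, 30.9, 277.1]
ee_rot: [-0.0, -0.087, 0.996, -0.0]
contact_force: [1.5, -0.5, -3.5]
opening: 15.6
grasp_force: 39.9
```

Call:
jog_arm([
  [-1,3.8,0,0,0,0],
  [-1,3.8,0,0,0,0],
  [-1,3.8,0,0,0,0],
  [0,0,0,0,0,0],
  [0,0,0,0,0,0],
])

```text
clock: 6.1
position: [501.3, 147.8, 276.6]
ee_rot: [-0.0, -0.088, 0.996, -0.0]
contact_force: [0.2, -1.5, -3.4]
opening: 16.0
grasp_force: 40.0
```

```bash
python3 go.py 504 150 275 190
python3 - <<'E'
from h import *
from workcell import r
s=r.capture("side"); np.savez("s1.npz",**s)
p=r.observe()["position"]; g=np.array([p[0],p[1],p[2]+18])
a=[proj(s,g+[0,0,-d]).round(1) for d in(0,160)]; print(a, proj(s,[504,150,116]))
x,y=300//1,0
c=a[1].astype(int)
B=cv2.resize(s["frame"][c[1]-90:c[1]+60,c[0]-70:c[0]+70],(560,600),interpolation=2); print(c-[70,90])
cv2.imwrite("pics/ov.png",B)
E
```

```text
t 6.1 p [501.3 147.8 276.6] yaw -169.9 tilt xy [-0.0009 -0.0007] q7 1.41 F [ 0.21 -1.48 -3.39] M [-0.07   0.025 -0.025] open 16.0 grip 40.0
shift mm [-3.1  1.6  1.6] turn [-0.  -0.1  0.1]
[array([230.6, 142.8]), array([233.8, 191.8])] [234.6386948  196.46554041]
[163 101]
```

View pics/ov.png

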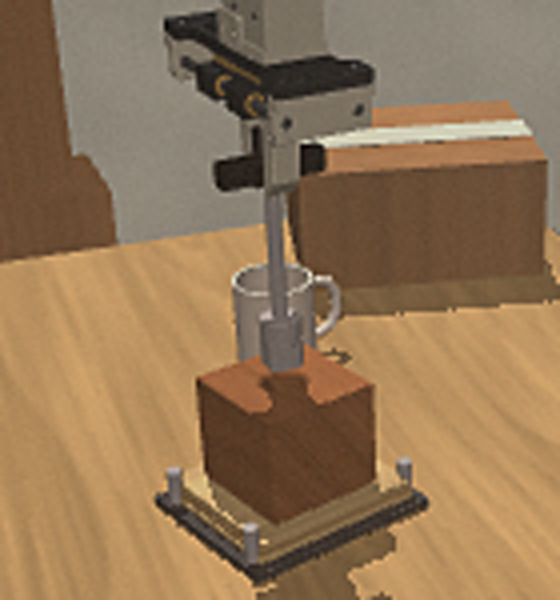

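The picture shows the wrench hanging plumb above the block, with the socket's lower end at column ≈233.7 against 233.8 predicted. Now refine the bore centre from both stored views.

Run:
```python
from h import *
from scipy.optimize import least_squares
s=np.load("side0.npz"); t=np.load("avg.npz")
res={}
for n,c,box in(("side",s,(222,186,246,206)),("top",t,(205,234,235,262))):
    f=c["frame"].astype(np.float32); x0,y0,x1,y1=box; k=8
    lum=f[y0:y1,x0:x1,2] # red channel: bore (dark/grey) vs red block
    L=cv2.resize(lum,None,fx=k,fy=k,interpolation=cv2.INTER_CUBIC)
    hi=np.percentile(L,80); lo=L.min(); m=(L<(hi+lo)/2 if n=="side" else L<hi-18).astype(np.uint8)
    # block-only neighbourhood
    cs=[q for q in cv2.findContours(m,0,1)[0] if cv2.pointPolygonTest(q,(L.shape[1]/2,L.shape[0]/2),True)>-25]
    q=cv2.convexHull(max(cs,key=cv2.contourArea)); e=cv2.fitEllipse(q.astype(np.float32))
    uv=(np.array(e[0])+.5)/k-.5+[x0,y0]; print(n,uv.round(2),(np.array(e[1])/k).round(1),onz(c,uv,116).round(1)); res[n]=uv
x=least_squares(lambda p:np.r_[proj(s,[*p,116])-res["side"],proj(t,[*p,116])-res["top"]],[503,150]).x; print(x, proj(s,[*x,116])-res["side"],proj(t,[*x,116])-res["top"])
```

```text
side [233.27 196.16] [ 5.2 12.2] [500.6 153.6 116. ]
top [218.7  247.86] [18.6 19.5] [502.6 151.8 116. ]
[501.85592395 152.09967096] [0.52469169 0.13311903] [-0.14158999  0.34182407]
```

Call:
jog_arm([
  [-0.16,0.38,0.5,0,0,0],
  [0,0,0.5,0,0,0],
  [0,0,0.4,0,0,0],
  [0,0,0.2,0,0,0],
  [0,0,0.2,0,0,0],
  [0,0,0.2,0,0,0],
  [0,0,0,0,0,0],
])

```text
clock: 6.85
position: [502.6, 151.1, 256.5]
ee_rot: [-0.0, -0.087, 0.996, -0.0]
contact_force: [0.0, 0.3, -2.7]
opening: 15.7
grasp_force: 40.0
```

```bash
python3 go.py 502.2 151.8 255 190
```

```text
t 6.85 p [502.6 151.1 256.5] yaw -170.0 tilt xy [-0.0002 -0.    ] q7 1.41 F [ 0.02  0.34 -2.73] M [ 0.125  0.03  -0.009] open 15.7 grip 40.0
shift mm [0.3 0.7 1.5] turn [ 0. -0. -0.]
```

Call:
jog_arm([
  [0,0,0.2,0,0,0],
  [0,0,0.2,0,0,0],
  [0,0,0.2,0,0,0],
  [0,0,0,0,0,0],
])

```text
clock: 7.25
position: [502.5, 151.2, 250.4]
ee_rot: [-0.0, -0.087, 0.996, -0.0]
contact_force: [0.7, 0.6, -2.1]
opening: 15.8
grasp_force: 40.0
```

```bash
python3 go.py
```

```text
t 7.25 p [502.5 151.2 250.4] yaw -170.0 tilt xy [-0.0004 -0.0001] q7 1.41 F [ 0.72  0.6  -2.07] M [0.116 0.001 0.023] open 15.8 grip 40.0
```

Call:
jog_arm([
  [-0.05,0.05,0.2,0,0,0],
  [0,0,0.3,0,0,0],
  [0,0,0.3,0,0,0],
  [0,0,0.4,0,0,0],
  [0,0,0.4,0,0,0],
  [0,0,0.4,0,0,0],
  [0,0,0,0,0,0],
])

```text
clock: 7.95
position: [502.7, 151.6, 230.0]
ee_rot: [-0.001, -0.087, 0.996, -0.0]
contact_force: [0.2, -0.5, -3.7]
opening: 15.6
grasp_force: 40.0
```

```bash
python3 go.py
```

```text
t 7.95 p [502.7 151.6 230. ] yaw -170.0 tilt xy [-0.001  -0.0004] q7 1.41 F [ 0.15 -0.47 -3.72] M [ 0.062  0.003 -0.033] open 15.6 grip 40.0
```

Call:
jog_arm([
  [0,0,0.5,0,0,0],
  [0,0,0.5,0,0,0],
  [0,0,0.5,0,0,0],
  [0,0,0.5,0,0,0],
  [0,0,0.5,0,0,0],
  [0,0,0.4,0,0,0],
  [0,0,0.2,0,0,0],
  [0,0,0.1,0,0,0],
  [0,0,0,0,0,0],
])

```text
clock: 8.85
position: [503.1, 151.7, 198.7]
ee_rot: [0.0, -0.087, 0.996, -0.0]
contact_force: [-0.2, -0.8, -3.0]
opening: 15.4
grasp_force: 40.0
```

```bash
python3 go.py
```

```text
t 8.85 p [503.1 151.7 198.7] yaw -170.0 tilt xy [0. 0.] q7 1.42 F [-0.17 -0.81 -2.95] M [ 0.023 -0.003  0.046] open 15.4 grip 40.0
```

Call:
jog_arm([
  [0,0,0.1,0,0,0],
  [0,0,0.1,0,0,0],
  [0,0,0.1,0,0,0],
  [0,0,0.1,0,0,0],
  [0,0,0,0,0,0],
])

```text
clock: 9.35
position: [503.2, 151.7, 194.7]
ee_rot: [0.0, -0.087, 0.996, 0.0]
contact_force: [-0.1, 0.2, -1.7]
opening: 16.0
grasp_force: 40.0
```

```bash
python3 go.py
```

```text
t 9.35 p [503.2 151.7 194.7] yaw -170.0 tilt xy [0.0002 0.0001] q7 1.42 F [-0.13  0.22 -1.72] M [ 0.093 -0.017 -0.037] open 16.0 grip 40.0
```

Call:
jog_arm([
  [0,0,0.1,0,0,0],
  [0,0,0.1,0,0,0],
  [0,0,0,0,0,0],
])

```text
clock: 9.65
position: [503.3, 151.8, 193.0]
ee_rot: [0.0, -0.087, 0.996, 0.0]
contact_force: [-0.3, -0.9, 2.7]
opening: 15.7
grasp_force: 40.0
```

```bash
python3 go.py
```

```text
t 9.65 p [503.3 151.8 193. ] yaw -170.0 tilt xy [0.0006 0.0003] q7 1.42 F [-0.3  -0.9   2.66] M [-0.018  0.146  0.054] open 15.7 grip 40.0
```

Call:
jog_arm([
  [0,0,0,0,0,4],
  [0,0,0,0,0,4],
  [0,0,0,0,0,4],
  [0,0,0,0,0,0],
])

```text
clock: 10.05
position: [502.9, 151.8, 192.5]
ee_rot: [-0.0, 0.018, 1.0, -0.0]
contact_force: [-0.3, -0.1, -2.8]
opening: 15.6
grasp_force: 40.0
```

```bash
python3 go.py
```

```text
t 10.05 p [502.9 151.8 192.5] yaw 177.9 tilt xy [-0.0004 -0.0001] q7 1.23 F [-0.3  -0.06 -2.81] M [ 0.104 -0.028  0.03 ] open 15.6 grip 40.0
```

Call:
jog_arm([
  [0,0,0.1,0,0,0],
  [0,0,0.1,0,0,0],
  [0,0,0.1,0,0,0],
  [0,0,0,0,0,0],
])

```text
clock: 10.45
position: [503.0, 151.7, 189.5]
ee_rot: [-0.0, 0.017, 1.0, -0.0]
contact_force: [0.2, 1.0, -3.7]
opening: 15.4
grasp_force: 40.0
```

```bash
python3 go.py
```

```text
t 10.45 p [503.  151.7 189.5] yaw 178.0 tilt xy [-0.0002 -0.    ] q7 1.23 F [ 0.15  0.97 -3.68] M [ 0.179  0.002 -0.032] open 15.4 grip 40.0
```

Call:
jog_arm([
  [0,0,0.2,0,0,0],
  [0,0,0.2,0,0,0],
  [0,0,0.1,0,0,0],
  [0,0,0.1,0,0,0],
  [0,0,0,0,0,0],
])

```text
clock: 10.95
position: [503.0, 151.7, 183.6]
ee_rot: [-0.0, 0.017, 1.0, -0.0]
contact_force: [0.1, -0.1, -3.3]
opening: 15.5
grasp_force: 40.0
```

```bash
python3 go.py
```

```text
t 10.95 p [503.  151.7 183.6] yaw 178.0 tilt xy [-0.0001 -0.0001] q7 1.23 F [ 0.15 -0.05 -3.34] M [ 0.202 -0.023 -0.023] open 15.5 grip 40.0
```

Call:
jog_arm([
  [0,0,0.1,0,0,0],
  [0,0,0.1,0,0,0],
  [0,0,0.1,0,0,0],
  [0,0,0,0,0,0],
])

```text
clock: 11.35
position: [503.1, 151.8, 180.8]
ee_rot: [0.0, 0.017, 1.0, 0.0]
contact_force: [0.5, -0.2, -2.1]
opening: 15.9
grasp_force: 40.0
```

```bash
python3 go.py
```

```text
t 11.35 p [503.1 151.8 180.8] yaw 178.0 tilt xy [0.0002 0.0001] q7 1.23 F [ 0.47 -0.22 -2.08] M [ 0.123  0.006 -0.026] open 15.9 grip 40.0
```

One more millimetre to confirm floor contact.

Call:
jog_arm([
  [0,0,0.1,0,0,0],
  [0,0,0.05,0,0,0],
  [0,0,0,0,0,0],
  [0,0,0,0,0,0],
])

```text
clock: 11.75
position: [503.3, 151.8, 179.5]
ee_rot: [0.0, 0.018, 1.0, 0.0]
contact_force: [-1.0, 0.2, 2.5]
opening: 15.4
grasp_force: 40.0
```

```bash
python3 go.py
```

```text
t 11.75 p [503.3 151.8 179.5] yaw 178.0 tilt xy [0.0005 0.0002] q7 1.23 F [-1.01  0.23  2.55] M [0.064 0.155 0.039] open 15.4 grip 40.0
```

Seated on the washer (13.5 mm below the nut top, about 6 N). Turning clockwise.

Call:
jog_arm([
  [0,0,0,0,0,5],
  [0,0,0,0,0,5],
  [0,0,0,0,0,5],
  [0,0,0,0,0,5],
  [0,0,0,0,0,5],
  [0,0,0,0,0,5],
  [0,0,0,0,0,5],
  [0,0,0,0,0,5],
  [0,0,0,0,0,0],
])

```text
clock: 12.65
position: [502.9, 152.1, 179.3]
ee_rot: [-0.0, 0.359, 0.933, 0.0]
contact_force: [-1.6, 0.5, 1.7]
opening: 15.7
grasp_force: 40.0
```

```bash
python3 go.py
```

```text
t 12.65 p [502.9 152.1 179.3] yaw 137.9 tilt xy [-0.0001  0.0002] q7 0.6 F [-1.63  0.53  1.68] M [0.253 0.384 0.13 ] open 15.7 grip 40.0
```

Call:
jog_arm([
  [0,0,0,0,0,4],
  [0,0,0,0,0,4],
  [0,0,0,0,0,0],
])

```text
clock: 12.95
position: [502.9, 152.0, 179.3]
ee_rot: [-0.0, 0.422, 0.907, 0.0]
contact_force: [-2.1, 1.3, 2.2]
opening: 16.2
grasp_force: 40.0
```

```bash
python3 go.py
```

```text
t 12.95 p [502.9 152.  179.3] yaw 130.1 tilt xy [-0.0002  0.0001] q7 0.47 F [-2.1   1.31  2.16] M [0.251 0.512 0.144] open 16.2 grip 40.0
```

Call:
jog_arm([
  [0,0,0,0,0,4],
  [0,0,0,0,0,4],
  [0,0,0,0,0,0],
])

```text
clock: 13.25
position: [502.9, 151.9, 179.2]
ee_rot: [-0.0, 0.484, 0.875, -0.0]
contact_force: [-0.8, 0.7, 2.9]
opening: 15.6
grasp_force: 40.0
```

```bash
python3 go.py
```

```text
t 13.25 p [502.9 151.9 179.2] yaw 122.1 tilt xy [-0.0002  0.0001] q7 0.35 F [-0.8   0.74  2.86] M [0.224 0.544 0.144] open 15.6 grip 40.0
```

Call:
jog_arm([
  [0,0,0,0,0,3],
  [0,0,0,0,0,3],
  [0,0,0,0,0,0],
])

```text
clock: 13.55
position: [502.9, 151.9, 179.2]
ee_rot: [-0.0, 0.529, 0.849, -0.0]
contact_force: [-2.2, 1.3, 1.8]
opening: 15.6
grasp_force: 40.0
```

```bash
python3 go.py
```

```text
t 13.55 p [502.9 151.9 179.2] yaw 116.2 tilt xy [-0.0003  0.    ] q7 0.25 F [-2.17  1.31  1.8 ] M [0.292 0.601 0.133] open 15.6 grip 40.0
```

Call:
jog_arm([
  [0,0,0,0,0,3],
  [0,0,0,0,0,3],
  [0,0,0,0,0,0],
])

```text
clock: 13.85
position: [502.9, 151.8, 179.2]
ee_rot: [-0.0, 0.572, 0.82, -0.0]
contact_force: [-2.1, 0.9, 2.0]
opening: 15.4
grasp_force: 40.0
```

```bash
python3 go.py
```

```text
t 13.85 p [502.9 151.8 179.2] yaw 110.2 tilt xy [-0.0003 -0.0001] q7 0.16 F [-2.09  0.91  2.04] M [0.32  0.731 0.173] open 15.4 grip 40.0
```

Call:
jog_arm([
  [0,0,0,0,0,3],
  [0,0,0,0,0,3],
  [0,0,0,0,0,0],
])

```text
clock: 14.15
position: [502.9, 151.8, 179.2]
ee_rot: [-0.0, 0.614, 0.789, -0.0]
contact_force: [-2.1, 1.2, 1.5]
opening: 15.5
grasp_force: 40.1
```

```bash
python3 go.py
```

```text
t 14.15 p [502.9 151.8 179.2] yaw 104.2 tilt xy [-0.0003 -0.0001] q7 0.07 F [-2.11  1.24  1.46] M [0.296 0.753 0.368] open 15.5 grip 40.1
```

Call:
jog_arm([
  [0,0,0,0,0,2],
  [0,0,0,0,0,0],
])

```text
clock: 14.35
position: [502.9, 151.8, 179.2]
ee_rot: [-0.0, 0.628, 0.778, -0.0]
contact_force: [-2.7, 1.4, 1.9]
opening: 15.8
grasp_force: 40.1
```

```bash
python3 go.py
```

```text
t 14.35 p [502.9 151.8 179.2] yaw 102.2 tilt xy [-0.0003 -0.0001] q7 0.04 F [-2.66  1.4   1.91] M [0.329 0.798 0.435] open 15.8 grip 40.1
```

The torque rise to 0.44 N m shows the stop. Unload the twist and lift out.

Call:
jog_arm([
  [0,0,0,0,0,-4],
  [0,0,0,0,0,-4],
  [0,0,0,0,0,-2],
  [0,0,-0.2,0,0,0],
  [0,0,-0.3,0,0,0],
  [0,0,0,0,0,0],
])

```text
clock: 14.95
position: [502.7, 151.6, 183.9]
ee_rot: [-0.0, 0.559, 0.829, -0.0]
contact_force: [-1.1, 0.3, -4.6]
opening: 15.6
grasp_force: 40.0
```

```bash
python3 go.py
```

```text
t 14.95 p [502.7 151.6 183.9] yaw 112.0 tilt xy [-0.0007 -0.0004] q7 0.19 F [-1.13  0.3  -4.55] M [0.363 0.454 0.081] open 15.6 grip 40.0
```

Call:
jog_arm([
  [0,0,-0.4,0,0,0],
  [0,0,-0.5,0,0,0],
  [0,0,-0.5,0,0,0],
  [0,0,-0.6,0,0,0],
  [0,0,0,0,0,0],
])

```text
clock: 15.45
position: [503.7, 151.7, 205.6]
ee_rot: [0.0, 0.559, 0.829, 0.001]
contact_force: [-1.3, 0.4, -2.0]
opening: 15.3
grasp_force: 40.0
```

```bash
python3 go.py
```

```text
t 15.45 p [503.7 151.7 205.6] yaw 112.0 tilt xy [0.0017 0.0008] q7 0.17 F [-1.25  0.39 -2.05] M [0.024 0.537 0.002] open 15.3 grip 40.0
```

Call:
jog_arm([
  [0,0,-1,0,0,0],
  [0,0,-1,0,0,0],
  [0,0,-1,0,0,0],
  [0,0,-1,0,0,0],
  [0,0,-1,0,0,0],
  [0,0,-1,0,0,0],
  [0,0,-1.2,0,0,0],
  [0,0,0,0,0,0],
])

```text
clock: 16.25
position: [504.1, 152.0, 278.1]
ee_rot: [0.001, 0.559, 0.829, 0.001]
contact_force: [-0.4, -0.3, -4.0]
opening: 15.5
grasp_force: 40.0
```

```bash
python3 go.py 480 -128 277 190
python3 - <<'E'
from h import *
from workcell import r
s=r.capture("side"); t=r.capture("top")
p=r.observe()["position"]; g=np.array([p[0],p[1],p[2]+18])
a=[proj(s,g+[0,0,-d]) for d in(0,60,100,160)]; print(np.round(a,1).tolist())
c=a[3].astype(int)
A=cv2.resize(s["frame"][c[1]-90:c[1]+60,c[0]-70:c[0]+70],(560,600),interpolation=2); print(c-[70,90])
cv2.imwrite("pics/out.png",A)
E
```

```text
t 16.25 p [504.1 152.  278.1] yaw 112.0 tilt xy [0.0027 0.0013] q7 0.13 F [-0.41 -0.29 -3.99] M [-0.052 -0.012  0.003] open 15.5 grip 40.0
shift mm [-250.6 -127.2    0.7] turn [  0.2   0.1 -78. ]
[[230.7, 142.3], [231.9, 161.4], [232.7, 173.5], [233.9, 191.1]]
[163 101]
```

View pics/out.png

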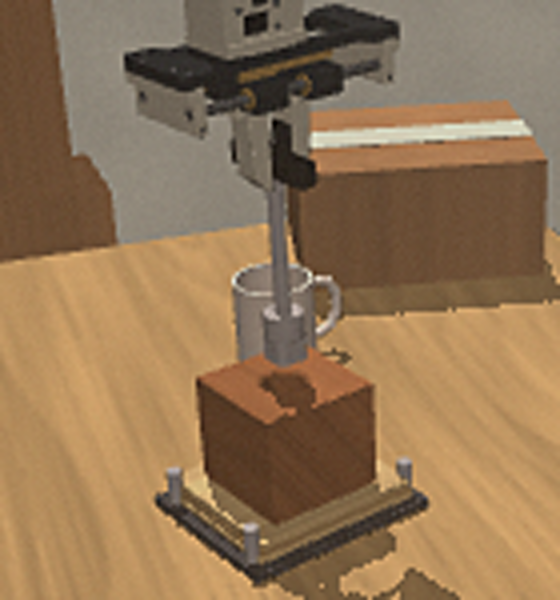

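The socket hangs clear above the block at about (285,340) in the crop, nearly plumb. Travel to the stand and turn back.

Call:
jog_arm([
  [-3.58,-1.82,0,0,0,0],
  [-3.58,-1.82,0,0,0,0],
  [-3.58,-1.82,0,0,0,0],
  [-3.58,-1.82,0,0,0,0],
  [-3.58,-1.82,0,0,0,0],
  [-3.58,-1.82,0,0,0,0],
  [-3.58,-1.82,0,0,0,0],
  [0,0,0,0,0,0],
])

```text
clock: 17.15
position: [477.1, -134.6, 276.2]
ee_rot: [0.001, 0.563, 0.827, -0.001]
contact_force: [-0.5, -0.3, -1.8]
opening: 15.6
grasp_force: 40.0
```

Call:
jog_arm([
  [0,0,0,0,0,-7.8],
  [0,0,0,0,0,-7.8],
  [0,0,0,0,0,-7.8],
  [0,0,0,0,0,-7.8],
  [0,0,0,0,0,-7.8],
  [0,0,0,0,0,-7.8],
  [0,0,0,0,0,-7.8],
  [0,0,0,0,0,-7.8],
  [0,0,0,0,0,-7.8],
  [0,0,0,0,0,-7.8],
])

```text
clock: 18.15
position: [478.5, -127.8, 275.6]
ee_rot: [-0.001, -0.09, 0.996, 0.0]
contact_force: [0.3, 0.6, -2.7]
opening: 15.5
grasp_force: 40.0
```

Call:
jog_arm([
  [0,0,2,0,0,0],
  [0,0,2,0,0,0],
  [0,0,1.5,0,0,0],
  [0,0,0,0,0,0],
])

```text
clock: 18.55
position: [477.2, -127.5, 219.0]
ee_rot: [-0.002, -0.087, 0.996, 0.0]
contact_force: [-1.3, 0.5, -2.4]
opening: 15.5
grasp_force: 40.0
```

```bash
python3 go.py 479.5 -127.5 200 190
python3 - <<'E'
from h import *
from workcell import r
s=r.capture("side")
p=r.observe()["position"]; g=np.array([p[0],p[1],p[2]+18])
a=[proj(s,g+[0,0,-d]) for d in(0,60,100,160)]; print(np.round(a,1).tolist())
print("hole",proj(s,[479.5,-127.5,45]),proj(s,[480.3,-128.7,45]))
c=a[3].astype(int)
A=cv2.resize(s["frame"][c[1]-75:c[1]+45,c[0]-56:c[0]+56],(560,600),interpolation=2); print(c-[56,75])
cv2.imwrite("pics/st.png",A)
E
```

```text
t 18.55 p [ 477.2 -127.5  219. ] yaw -170.0 tilt xy [-0.0047  0.0005] q7 2.04 F [-1.32  0.48 -2.41] M [0.086 0.064 0.013] open 15.5 grip 40.0
shift mm [-2.4 -0.4 19. ] turn [ 0.1 -0.3  0. ]
[[254.6, 204.2], [255.3, 225.4], [255.8, 238.8], [256.5, 258.0]]
hole [257.33202375 267.87379051] [257.7701322  268.06784937]
[200 182]
```

View pics/st.png

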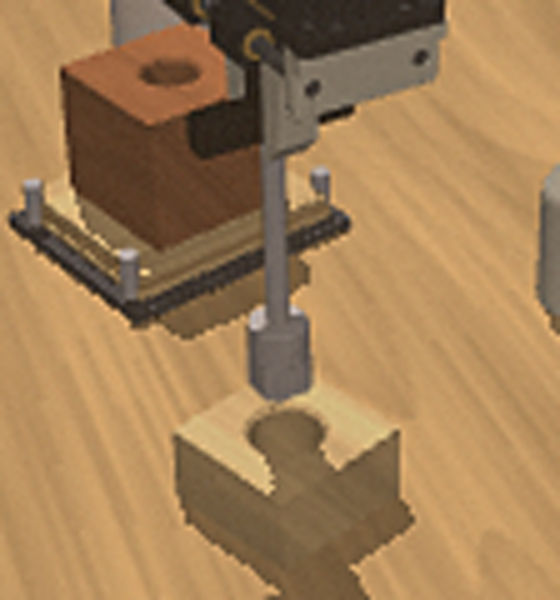

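The socket bottom is centred at crop (280,395) and the hole at (287,431), so the socket needs about 3 mm in +x. Correct and enter.

Call:
jog_arm([
  [-0.3,-0.1,0.5,0,-0.3,0],
  [0,0,1,0,0,0],
  [0,0,1,0,0,0],
  [0,0,0.5,0,0,0],
  [0,0,0.5,0,0,0],
  [0,0,0.3,0,0,0],
  [0,0,0,0,0,0],
])

```text
clock: 19.3
position: [481.8, -128.7, 182.9]
ee_rot: [0.002, -0.087, 0.996, 0.0]
contact_force: [-0.1, -0.5, -3.1]
opening: 15.9
grasp_force: 40.0
```

```bash
python3 go.py 480 -128 147 190
```

```text
t 19.3 p [ 481.8 -128.7  182.9] yaw -170.0 tilt xy [0.0045 0.001 ] q7 2.07 F [-0.08 -0.55 -3.08] M [0.1   0.082 0.019] open 15.9 grip 40.0
shift mm [ 1.8  1.  35.9] turn [ 0.   0.3 -0. ]
```

Call:
jog_arm([
  [0.12,0.05,0.1,0,0.3,0],
  [0,0,0.3,0,0,0],
  [0,0,0.4,0,0,0],
  [0,0,0.4,0,0,0],
  [0,0,0,0,0,0],
  [0,0,0,0,0,0],
])

```text
clock: 19.9
position: [480.7, -128.5, 171.1]
ee_rot: [-0.0, -0.087, 0.996, 0.0]
contact_force: [0.8, -0.5, -3.3]
opening: 15.8
grasp_force: 40.0
```

```bash
python3 go.py 480 -128 147 190
```

```text
t 19.9 p [ 480.7 -128.5  171.1] yaw -170.0 tilt xy [-0.0003  0.    ] q7 2.08 F [ 0.75 -0.5  -3.25] M [ 0.055 -0.031 -0.003] open 15.8 grip 40.0
shift mm [ 0.6  0.6 24.1] turn [ 0. -0. -0.]
```

Inside the hole and free. Lower to just above the floor.

Call:
jog_arm([
  [0,0,0.5,0,0,0],
  [0,0,0.5,0,0,0],
  [0,0,0.5,0,0,0],
  [0,0,0.4,0,0,0],
  [0,0,0.3,0,0,0],
  [0,0,0.1,0,0,0],
  [0,0,0.1,0,0,0],
  [0,0,0,0,0,0],
])

```text
clock: 20.7
position: [480.9, -128.5, 147.2]
ee_rot: [0.0, -0.087, 0.996, 0.0]
contact_force: [-0.2, 0.1, -1.8]
opening: 16.1
grasp_force: 40.0
```

```bash
python3 go.py 480 -128 147 190
```

```text
t 20.7 p [ 480.9 -128.5  147.2] yaw -170.0 tilt xy [0.0001 0.0001] q7 2.1 F [-0.21  0.12 -1.79] M [ 0.095  0.043 -0.008] open 16.1 grip 40.0
shift mm [0.8 0.6 0.2] turn [ 0.  0. -0.]
```

Call:
jog_arm([
  [0,0,0.1,0,0,0],
  [0,0,0.05,0,0,0],
  [0,0,0,0,0,0],
])

```text
clock: 21.0
position: [481.7, -128.7, 146.9]
ee_rot: [0.001, -0.087, 0.996, -0.0]
contact_force: [-1.6, 0.3, 9.3]
opening: 15.6
grasp_force: 40.0
```

```bash
python3 go.py
```

```text
t 21.0 p [ 481.7 -128.7  146.9] yaw -170.0 tilt xy [0.0021 0.0001] q7 2.1 F [-1.56  0.31  9.34] M [ 0.307  0.728 -0.026] open 15.6 grip 40.0
```

Firm on the floor; release gently and back off.

Call:
jog_arm([
  [0,0,-0.1,0,0,0],
  [0,0,0,0,0,0],
  [0,0,0,0,0,0],
], squeeze=5)

```text
clock: 21.3
position: [481.1, -128.5, 147.0]
ee_rot: [0.0, -0.087, 0.996, -0.0]
contact_force: [-0.7, 0.4, 2.6]
opening: 16.2
grasp_force: 5.0
```

Call:
jog_arm([
  [0,0,0,0,0,0],
  [0,0,0,0,0,0],
  [0,0,0,0,0,0],
  [0,0,0,0,0,0],
  [0,0,0,0,0,0],
], hand=0.2)

```text
clock: 21.8
position: [480.8, -128.5, 146.7]
ee_rot: [-0.0, -0.087, 0.996, 0.0]
contact_force: [0.1, -0.1, -0.1]
opening: 51.9
grasp_force: 0.0
```

Call:
jog_arm([
  [0,0,-1,0,0,0],
  [0,0,-2,0,0,0],
  [0,0,-3,0,0,0],
  [0,0,-3,0,0,0],
  [0,0,-3,0,0,0],
  [0,5,0,0,0,0],
  [0,5,0,0,0,0],
  [0,5,0,0,0,0],
  [0,0,0,0,0,0],
])

```text
clock: 22.7
position: [453.7, 26.0, 267.4]
ee_rot: [0.0, -0.092, 0.996, 0.001]
contact_force: [0.7, 0.0, -0.4]
opening: 55.4
grasp_force: 0.0
```

```bash
python3 go.py
python3 - <<'E'
from h import *
from workcell import r
s=r.capture("side"); t=r.capture("top")
A=cv2.resize(s["frame"][190:310,200:312],(400,430),interpolation=2)
B=cv2.resize(t["frame"][200:312,290:394],(400,430),interpolation=2)
cv2.imwrite("pics/end.png",np.hstack([A,B]))
E
```

```text
t 22.7 p [453.7  26.  267.4] yaw -169.5 tilt xy [0.     0.0026] q7 1.64 F [ 0.68  0.04 -0.36] M [ 0.028 -0.029 -0.021] open 55.4 grip 0.0
```

View pics/end.png

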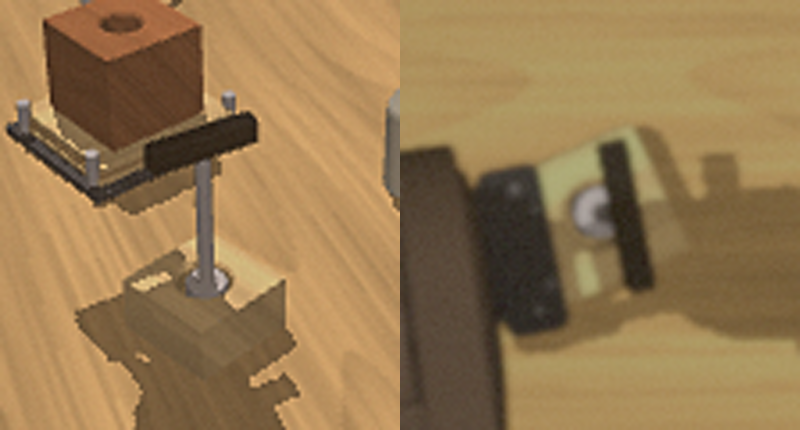

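The wrench stands upright in the stand (shaft at about (205,230), socket in the hole at (207,285)), and the gripper is clear.

```bash
python3 -c "
from workcell import r
print(r.hand_in())"
```

```text
the job is handed in; nothing more can be done
None
```

The job is handed in with no verdict shown: I turned the nut clockwise until the torque rose to 0.44 N m, which I took as its stop. The last image shows the wrench upright in its stand, and I never touched the glue bottle, tape roll or mug.

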